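# Offer a green blank up to the lathe's sprung drive centre

## Task

At the woodturner's stall, lift the lid off the low round box by its knob and set it down flat on the bare table, knob up and clear of the box. Take the square blank out of the box, line it up with the lathe's spindle and, without ramming it, push the middle of its end onto the drive centre's sprung point until the wood sits square and firm against the ring of teeth. Finish still holding the blank pressed there, ready for the tailstock, and leave everything else standing where it is.

Things in the scene. Friction and masses are not known exactly. Their poses are not given: they have to be found in the camera images.
- blank_box: low round wooden box, 172 mm outside diameter, 160 mm inside, 65 mm high, floor 8 mm thick; loose, 0.6 kg. It holds the blank under its lid. Origin: centre of its underside, z up. It stands on the robot's side of the lathe, left or right; the tall pot has the other place and the table between the two is bare
- lid: the box's loose wooden lid, a disc of 172 mm diameter and 9 mm thick over a locating collar of 152 mm diameter and 6 mm depth that drops into the mouth; 0.15 kg. Origin: centre of the collar's underside (59 mm above the table while the lid is on the box, 0 when it lies flat on the table), z up. The disc's top is 15 mm above the origin
- lid_knob (a point): the point to grip on the lid's turned knob, on its axis, 39 mm above the lid's origin and 24 mm above the disc's top; the knob's head is 30 mm across there, its top is 13 mm higher
- blank: squared green-wood blank, 38 x 110 x 38 mm (x, y, z), about 0.11 kg, ends marked with pencilled diagonals; its long axis is its y axis, its ends are alike. Origin: centre of its underside. It lies flat on the floor of the box, turned any way about the vertical
- blank_center (a point): centre of the blank, 19 mm above its origin, 55 mm from either end face
- lathe: small grey wood lathe screwed to the table, 0.59 m long, bed 80 mm wide, bed top 58 mm above the table. Origin: on the table under the middle of the drive centre's tooth plane; x away from the robot's side, y along the spindle to the headstock. Headstock, 191 mm high, from y = +60 mm on; tool rest and tailstock parked beyond y = -175 mm. Spindle locked, axis 130 mm up, nose points to -y
- crown: the drive centre's fixed toothed ring, 29 mm across, on the spindle axis, 130 mm above the table: the hard stop. Part of the lathe, with the same axes; its origin is the middle of the tooth plane. The blank is pushed towards +y
- tooth_plane (a point): middle of the drive centre's tooth plane (same point and axes as the crown): the seated blank's end face lies here, so its centre is 55 mm to -y of it
- sprung_point (a joint): travel of the sprung point in m: 0 free, standing 8 mm out of the tooth plane; grows as it is pushed in; 0.007 to 0.008 when the wood meets the teeth (the tip bites a little into the wood). The spring pushes back with about 3.6 N at first touch and 8.4 N at the teeth, where the blank stops dead; a steady push of about 15 N seats it firmly
- point_tip (a point): tip of the sprung point, on the spindle axis, 8 mm to -y of the tooth plane when free
- tall_pot: bystander: tall closed wooden pot, 94 mm across, 121 mm high with its small knob; origin at the centre of its underside
- mug: bystander at the right: pale wooden mug, 76 mm across, 90 mm high; origin at the centre of its underside
- bowl: bystander at the left: wooden bowl, 130 mm across, 50 mm high; origin at the centre of its underside
- spinning_top: bystander at the left: turned wooden top, 52 mm across, 55 mm high; origin at the centre of its underside
- sanding_block: bystander at the right: cork sanding block, 100 x 60 x 30 mm; origin at the centre of its underside
- mallet: bystander near the robot at the left: lying carver's mallet, 230 mm long, 72 mm thick; origin on the table under its middle
- roughing_gouge: bystander near the robot at the right: lying turning gouge, 280 mm long, 24 mm thick; origin on the table under its ferrule
Not all that is in view belongs to the job. What is shaped like the lid but turquoise is not meant.

How it is judged:
On the way, in this order (a step that is already met when the one before it is completed fails the run):
1. the lid lies flat on the table, knob up, clear of the box and let go (height (world z) of lid below 0.006 m and angle between lid's own z axis and vertical below 0.06 rad and horizontal distance between lid and blank_box above 0.175 m and contact force between the fingers and lid below 0.1 N), for 0.2 s.
2. the gripped blank is seated against the ring of teeth, in line with the spindle (contact force between the fingers and blank above 3 N and contact force between blank and crown above 2 N and value of joint sprung_point above 0.006 m and x of blank_center in the frame of crown between -0.005 and 0.005 m and z of blank_center in the frame of crown between -0.005 and 0.005 m and y of blank_center in the frame of crown above -0.057 m and angle between the y axis of blank and the y axis of crown, either way round below 0.07 rad), for 0.5 s.
At the end, for the whole second after the job is handed in: Blank gripped and still, sprung point in, 2 to 40 N on the teeth; its centre within 5 mm of the spindle axis, direction within 4 degrees, end within 2 mm of the tooth plane. Lid flat on the table, knob up, its centre over 175 mm from the box's, untouched; box upright (all of step 1 and all of step 2 and contact force between blank and crown below 40 N and linear speed of each of blank, lid below 0.02 m/s and angle between blank_box's own z axis and vertical below 0.06 rad); the arm keeps its last pose, push and grip.
It fails at once if the blank is rammed into the drive centre (over 60 N) (contact force between blank and lathe above 60 N).
It fails at once if the lid is let go in the air beside the box (contact force between the fingers and lid below 0.01 N and horizontal distance between lid and blank_box above 0.1 m and height (world z) of lid above 0.03 m).
It fails at once if the box is shoved more than 40 mm or tipped over (distance of blank_box from where it was at the start of the episode above 0.04 m or angle between blank_box's own z axis and vertical above 0.3 rad).
It fails at once if the tall pot is shoved or knocked over (distance of tall_pot from where it was at the start of the episode above 0.03 m or angle between tall_pot's own z axis and vertical above 0.3 rad).
It fails at once if a bystander is shoved more than 40 mm (distance of any of mug, bowl, spinning_top, sanding_block, mallet, roughing_gouge from where it was at the start of the episode above 0.04 m).
It also fails if it takes over 72 s, if anything falls off the work surface, if the arm or the gripper's body presses on something with over 40 N, if the wrist force passes 120 N, or if a joint passes its speed limit or range.

## Robot

A 7-joint arm with a two-finger parallel gripper is mounted at the origin on the work surface. World frame = base frame: x ahead of the robot, y to its left, z up, the work surface at z = 0. Lengths are in m, angles in rad, forces in N, time in s.
With the tool pointing down it reaches from about 0.35 to 0.9 m from the base axis. Payload 7.2 kg.
Tool frame: the origin (TCP) lies at the centre of the arm's flange, where the gripper is bolted on; the fingertips stand 182 mm ahead of it and the grasp point (between the pads) lies 163 mm ahead of it; z points along the fingers, y is the line along which they close (so a half turn about z gives the same grasp; the last joint's range is limited). The gripper opens to 88 mm and grips with 3 to 60 N. Pads are 20 mm wide; open, the fingers measure 115 mm over their backs; the gripper's body (75 mm by 178 mm) begins 61 mm behind the grasp point.
Start: joints at [-1.418, 0.411, -0.013, 1.596, 0.006, 1.134, -0.082], TCP at [0.137, 0.61, 0.405] pointing down, gripper open.
Joint ranges: [-2.95, 2.95], [-0.29, 1.99], [-1.47, 1.44], [0.14, 2.54], [-1.03, 4.17], [0.13, 1.85], [-2.86, 2.86]. Speed limits (rad/s): [2.39, 2.39, 3.01, 3.01, 3.14, 3.14, 3.14].

## Interface

Orientations are given as a unit quaternion [x, y, z, w].
In Python, from workcell import status, imaging, ticket gives the robot as it stands.
- The arm moves only by the shell command python3 -m creep 'ROWS' [FORCE]. ROWS is JSON, one flat list of numbers, 7 for each row, row after row: the shift along the tool's x, y, z in mm, then the turn, a rotation vector about the tool's x, y, z in degrees, then the finger opening in mm, from 0 to 87.8. In form: [x, y, z, rx, ry, rz, fingers, x, y, z, rx, ry, rz, fingers, ...]. A call has 1 to 10 rows; each row shifts and turns the commanded pose from where the row before left it, along the tool's axes as they then stand; what a row does not reach is not made up. A row lasts 1/12 s, in which the tool goes at most 41.7 mm and 7.16 degrees, less where a joint would pass 70% of its speed; a pose out of reach is approached as far as the arm can. A call is refused whole if a number of a shift passes 41.7 or a number of a turn 7.16, either way. A call with a gripper value outside its range is refused whole. The fingers move at their own pace and stop on an object; FORCE is the grip in N (left out, the last holds). Time passes only in rows, so rows that do not move let the fingers close. It gives the time, the measured TCP pose, the force, the opening and the grip force at its end, in the units of the state.
- status.get_obs(): the state, without advancing time (a new reading comes with each control period).
- imaging.capture(name): name is "scene" or "top" or "wrist"; returns (picture, depth): 400x640x3 uint8, red, green, blue; 400x640 float32, m along the optical axis (not along the pixel's ray), 0 where there is no reading.
- imaging.get_calibration(name): a dict with "K" (3x3 intrinsics, pixels), "pose" (4x4, takes a point from camera to world coordinates). Camera axes: x right, y down, z forward; pixel columns grow to the right and rows downward; lengths in m; the calibration is good to about 2 mm. A picture is of the moment at which its call begins: read the wrist's pose just before it. get_calibration takes no time and is no camera call; for the wrist camera it gives the pose at the moment of the call.
- ticket.hand_in(): hands the job in; it is judged then, once.
The state is a dict: "time": time; "joint_positions": joint angles; "dq": joint speeds; "joint_efforts": joint torques, N m; "ee_pos": TCP position; "tool_rot": TCP orientation; "force": force on the tool from outside, world axes, zero at the start; "wrist_torque": the same for the moment, N m; "grip_width": finger opening in m; "grip_force": force on a finger pad.
Only numpy, scipy, OpenCV 4.12 (cv2) and the standard library are available. Lean on these libraries where they do the work, as an engineer would, in place of code of your own. Each camera call takes 0.05 s, during which the arm holds its last target. There are 200 camera calls.

## Working session

There is one attempt and no reset: what is moved stays moved. The work goes in short steps, Python scripts to look and compute and a shell command to move; the robot and the scene stay as the last step left them, time stands still between calls to the robot, and variables do not carry over. Pictures are saved under pics/ and viewed, at most 10 in all, crops included, and the job is handed in when it is done.

```bash
mkdir -p pics; ls; cat > h.py <<'E'
import numpy as np, cv2
from workcell import status, imaging, ticket
from scipy.spatial.transform import Rotation as R
def cap(n,save=None):
    c=imaging.get_calibration(n); rgb,d=imaging.capture(n)
    if save: cv2.imwrite('pics/'+save,rgb[:,:,::-1])
    return rgb,d,np.array(c['K']),np.array(c['pose'])
def cloud(d,K,P):
    v,u=np.mgrid[0:d.shape[0],0:d.shape[1]]
    p=np.stack([(u-K[0,2])/K[0,0]*d,(v-K[1,2])/K[1,1]*d,d],-1)
    w=p@P[:3,:3].T+P[:3,3]; w[d==0]=np.nan
    return w
E
python3 - <<'E'
from h import *
for n in ['top','scene']:
    r,d,K,P=cap(n,n+'0.png'); np.savez('pics/'+n,r=r,d=d,K=K,P=P); print(n,K.tolist(),P.round(3).tolist(),(d>0).mean())
print(status.get_obs())
E
```

```text
pics
top [[372.1108708925295, 0.0, 319.96775720228567], [0.0, 372.1108708925295, 199.9425358968692], [0.0, 0.0, 1.0]] [[0.016, -0.98, 0.196, 0.244], [-1.0, -0.013, 0.016, 0.017], [-0.013, -0.196, -0.98, 1.191], [0.0, 0.0, 0.0, 1.0]] 0.99580859375
scene [[374.49125215683733, 0.0, 314.57868960466436], [0.0, 374.49125215683733, 197.4205312554033], [0.0, 0.0, 1.0]] [[-0.814, 0.402, -0.419, 1.035], [0.581, 0.572, -0.579, 0.796], [0.007, -0.715, -0.699, 1.057], [0.0, 0.0, 0.0, 1.0]] 0.99605078125
{'time': 0.1, 'joint_positions': array([-1.41820365,  0.41181137, -0.01271502,  1.5969245 ,  0.00559774,
        1.13434043, -0.08218181]), 'dq': array([-0.00010141, -0.00201305, -0.00062965, -0.00172499, -0.00065334,
       -0.00122637, -0.00135274]), 'joint_efforts': array([ 3.19344443e-03, -5.89085233e+01,  6.44028336e-01, -2.91703695e+01,
       -5.38281735e-02,  1.45399582e-02,  7.42468410e-05]), 'ee_pos': array([0.13685275, 0.60963782, 0.40391298]), 'tool_rot': array([ 1.10150336e-01,  9.93914674e-01, -7.23403562e-04, -3.02954843e-05]), 'force': array([-0.68385003,  0.46729071,  0.17530936]), 'wrist_torque': array([ 0.01348495, -0.00723318,  0.03138085]), 'grip_force': 0.0, 'grip_width': 0.08781802404805585}
```

View pics/top0.png

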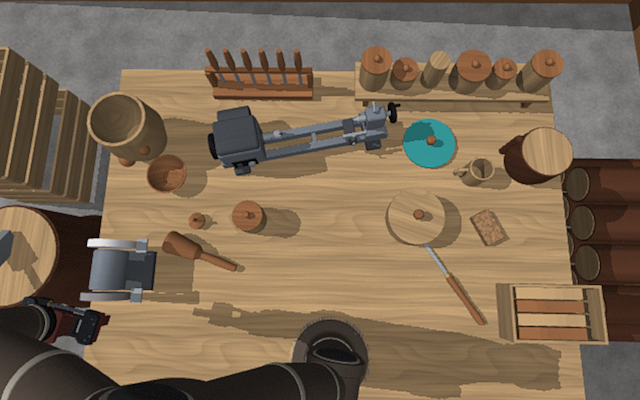

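View pics/scene0.png

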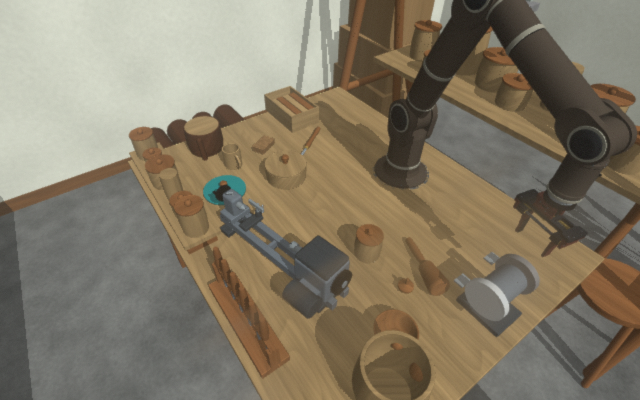

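The top view shows the box with its lid at (416,218), its knob at (419,214), and the tall pot at (249,216). The lathe headstock is at (237,137) with the bed running right to (385,125). The turquoise decoy is at (430,142). The table between the box and the pot is bare, around (330,215).

```bash
python3 - <<'E'
from h import *
for n in ['top','scene']:
    f=np.load(f'pics/{n}.npz'); w=cloud(f['d'],f['K'],f['P'])
    x,y,z=w[...,0],w[...,1],w[...,2]
    t=(abs(z)<.02)&(x>.2)&(x<.8)&(abs(y)<.5); print(n,'table z',np.median(z[t]))
    # lid disc top
    m=(abs(z-.074)<.008)&(x>.25)&(x<.65)&(y<0)&(y>-.45)
    c,rad=cv2.minEnclosingCircle(w[m][:,:2].astype(np.float32)); print('lid disc',m.sum(),c,rad,np.median(z[m]))
    m=(z>.088)&(z<.12)&(np.hypot(x-c[0],y-c[1])<.06); print('knob',m.sum(),np.nanmean(w[m],0),np.nanmax(z[m]) if m.any() else 0)
    m=(z>.07)&(z<.13)&(x>.3)&(x<.55)&(y>.05)&(y<.35); print('pot',m.sum(),w[m].min(0),w[m].max(0))
    # lathe bed top
    m=(abs(z-.058)<.007)&(x>.5)&(x<.8)&(y>-.2)&(y<.2)
    rr=cv2.minAreaRect(w[m][:,:2].astype(np.float32)); print('bed',m.sum(),rr)
    m=(z>.18)&(z<.2)&(x>.5)&(x<.85)&(y>.0)&(y<.4)
    rr=cv2.minAreaRect(w[m][:,:2].astype(np.float32)); print('head top',m.sum(),rr, cv2.boxPoints(rr).round(3).tolist())
    m=(z>.1)&(z<.16)&(x>.5)&(x<.85)&(y>-.1)&(y<.4)
    rr=cv2.minAreaRect(w[m][:,:2].astype(np.float32)); print('z.1-.16',m.sum(),rr)
E
```

```text
top table z 0.00023114129687373808
lid disc 2491 (0.5505602359771729, -0.24260246753692627) 0.21158380806446075 0.07401660279206856
knob 0 [nan nan nan] 0
pot 782 [0.3694329  0.20847678 0.07088908] [0.45952974 0.29899083 0.12414594]
bed 1140 ((0.6862584352493286, 0.01687847077846527), (0.09252182394266129, 0.38271135091781616), 10.743185997009277)
head top 1484 ((0.6341851949691772, 0.28148332238197327), (0.10345949977636337, 0.12538652122020721), 11.710494995117188) [[0.5709999799728394, 0.3319999873638153], [0.5960000157356262, 0.20999999344348907], [0.6980000138282776, 0.23100000619888306], [0.671999990940094, 0.3529999852180481]]
z.1-.16 1253 ((0.697173535823822, 0.12643051147460938), (0.20182442665100098, 0.5024840235710144), 13.025223731994629)
scene table z 0.0011137108158609799
lid disc 912 (0.4924064874649048, -0.32015714049339294) 0.17676830291748047 0.07503247771282084
knob 0 [nan nan nan] 0
pot 621 [0.37005801 0.20719627 0.07015438] [0.46260293 0.29833562 0.12609603]
bed 893 ((0.690345823764801, 0.011553317308425903), (0.08995898067951202, 0.3683066666126251), 11.83416748046875)
head top 1321 ((0.636841356754303, 0.28230518102645874), (0.10373542457818985, 0.12447067350149155), 11.864985466003418) [[0.5730000138282776, 0.3330000042915344], [0.5989999771118164, 0.210999995470047], [0.699999988079071, 0.23199999332427979], [0.675000011920929, 0.3540000021457672]]
z.1-.16 1819 ((0.7003579139709473, 0.12875428795814514), (0.1982330083847046, 0.5046798586845398), 12.399805068969727)<stdin>:9: RuntimeWarning: Mean of empty slice
```

```bash
cat >> h.py <<'E'
def go(target,yaw=None,g=.163):
    """print tool-axis shift [mm] to bring grasp point (g ahead) to target with current orientation; turn left to reach yaw of closing line (tool y)"""
    o=status.get_obs(); T=R.from_quat(o['tool_rot']); p=o['ee_pos']+T.apply([0,0,g])
    print('grasp',p.round(4),'tool mm',(T.inv().apply(np.array(target)-p)*1e3).round(1),'t',round(float(o['time']),2))
    z=T.apply([0,0,1]);yy=T.apply([0,1,0]);a=np.degrees(np.arctan2(yy[1],yy[0]))
    print('toolz',z.round(4),'closing yaw',a.round(2),'tilt fix(tool deg)',np.degrees(np.cross([0,0,1],T.inv().apply([0,0,-1]))).round(2))
    if yaw is not None: print('rz needed',-((yaw-a+90)%180-90))
E
python3 - <<'E'
from h import *
for n in ['top','scene']:
    f=np.load(f'pics/{n}.npz'); w=cloud(f['d'],f['K'],f['P'])
    x,y,z=w[...,0],w[...,1],w[...,2]
    m=(abs(z-.074)<.005)&(x>.3)&(x<.54)&(y<-.1)&(y>-.42)
    k,lab,st,ce=cv2.connectedComponentsWithStats(m.astype(np.uint8)); i=1+st[1:,4].argmax(); m=lab==i
    c,rad=cv2.minEnclosingCircle(w[m][:,:2].astype(np.float32)); print('lid disc',m.sum(),c,rad,np.median(z[m]))
    m=(z>.085)&(z<.13)&(np.hypot(x-c[0],y-c[1])<.05); print('knob',m.sum(),np.nanmean(w[m],0),np.nanmax(z[m]) if m.any() else 0)
    m=(abs(z)<.2)&(z>.012)&(x>.25)&(x<.56)&(y>-.14)&(y<.19);print('obstacles between',m.sum(),w[m].min(0) if m.any() else '')
go([.42,0,.3])
E
```

```text
lid disc 2352 (0.425106406211853, -0.25509917736053467) 0.08595901727676392 0.07401277266214923
knob 88 [ 0.42357727 -0.25293339  0.10777762] 0.11585273230327275
obstacles between 0 
lid disc 806 (0.4272458255290985, -0.25716620683670044) 0.0893542692065239 0.074934433089001
knob 47 [ 0.43030851 -0.24984714  0.10601272] 0.11605602819783178
obstacles between 0 
grasp [0.1368 0.6094 0.2409] tool mm [-409.8 -532.7  -58.3] t 0.1
toolz [-2.0e-04 -1.4e-03 -1.0e+00] closing yaw 77.35 tilt fix(tool deg) [-0.08  0.01  0.  ]
```

```bash
R="-24,-31.2,-3.4,0,0,0,87"
python3 -m creep '[-24,-31.2,-3.4,0,0,0,87,-24,-31.2,-3.4,0,0,0,87,-24,-31.2,-3.4,0,0,0,87,-24,-31.2,-3.4,0,0,0,87,-24,-31.2,-3.4,0,0,0,87,-24,-31.2,-3.4,0,0,0,87,-24,-31.2,-3.4,0,0,0,87,-24,-31.2,-3.4,0,0,0,87,-24,-31.2,-3.4,0,0,0,87]'
python3 -m creep '[-24,-31.2,-3.4,0,0,0,87,-24,-31.2,-3.4,0,0,0,87,-24,-31.2,-3.4,0,0,0,87,-24,-31.2,-3.4,0,0,0,87,-24,-31.2,-3.4,0,0,0,87,-24,-31.2,-3.4,0,0,0,87,-24,-31.2,-3.4,0,0,0,87,-24,-31.2,-3.4,0,0,0,87,0,0,0,0,0,0,87]'
python3 -c "from h import *;go([.4255,-.2555,.25],11.8)"
```

```text
time: 0.85
ee_pos: [0.2865, 0.2865, 0.4352]
tool_rot: [0.11, 0.994, 0.0, -0.0]
force: [1.2, -0.4, 0.2]
grip_width: 0.0866
grip_force: 0.0
time: 1.6
ee_pos: [0.4204, -0.0034, 0.4634]
tool_rot: [0.114, 0.993, -0.001, 0.001]
force: [0.1, -0.6, 0.5]
grip_width: 0.087
grip_force: 0.0
grasp [ 0.4209 -0.0036  0.3004] tool mm [ -61.5 -244.2   50.8] t 1.6
toolz [ 0.0028 -0.0014 -1.    ] closing yaw 76.89 tilt fix(tool deg) [-0.04  0.17  0.  ]
rz needed 65.09483167855748
```

```bash
python3 -m creep '[-7.7,-30.5,6.3,0,0,0,87,-7.7,-30.5,6.3,0,0,0,87,-7.7,-30.5,6.3,0,0,0,87,-7.7,-30.5,6.3,0,0,0,87,-7.7,-30.5,6.3,0,0,0,87,-7.7,-30.5,6.3,0,0,0,87,-7.7,-30.5,6.3,0,0,0,87,-7.7,-30.5,6.3,0,0,0,87,0,0,0,0,0,0,87,0,0,0,0,0,0,87]'
python3 - <<'E'
from h import *
r,d,K,P=cap('wrist','w1.png'); w=cloud(d,K,P); x,y,z=w[...,0],w[...,1],w[...,2]
m=(abs(z-.074)<.006)&(np.hypot(x-.425,y+.255)<.12)
c,rad=cv2.minEnclosingCircle(w[m][:,:2].astype(np.float32));print('disc',m.sum(),c,rad,np.median(z[m]))
m=(z>.09)&(z<.12)&(np.hypot(x-.425,y+.255)<.04)
c,rad=cv2.minEnclosingCircle(w[m][:,:2].astype(np.float32));print('knob',m.sum(),c,rad,w[m].mean(0),z[m].max())
go([.4255,-.2555,.099])
E
```

```text
time: 2.43
ee_pos: [0.4249, -0.2499, 0.4114]
tool_rot: [0.112, 0.994, -0.0, -0.001]
force: [0.5, 0.2, 0.4]
grip_width: 0.0873
grip_force: 0.0
disc 16286 (0.4266192317008972, -0.25599732995033264) 0.0858617052435875 0.0736583194606322
knob 654 (0.42657169699668884, -0.2559622526168823) 0.01480124332010746 [ 0.42462631 -0.25526347  0.10802457] 0.11264143479456695
grasp [ 0.425  -0.2486  0.2486] tool mm [ -2.2  -6.7 149.6] t 2.48
toolz [-1.5e-03  2.0e-04 -1.0e+00] closing yaw 77.25 tilt fix(tool deg) [-0.01 -0.08  0.  ]
```

View pics/w1.png

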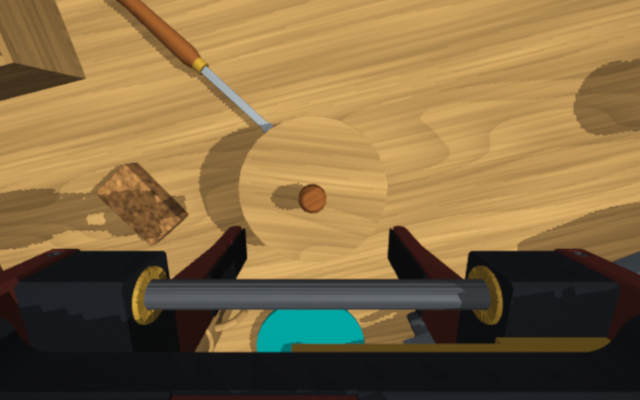

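Wrist view: lid disc at (313,190), knob at (312,198), and the measured radius of 86 mm agrees with the spec. I'll descend and grip the knob.

```bash
python3 -m creep '[-3.1,-6.9,10,0,0,0,87,0,0,25,0,0,0,87,0,0,25,0,0,0,87,0,0,25,0,0,0,87,0,0,25,0,0,0,87,0,0,20,0,0,0,87,0,0,14,0,0,0,87,0,0,5.5,0,0,0,87,0,0,0,0,0,0,87,0,0,0,0,0,0,87]'
python3 -c "from h import *;go([.4265,-.256,.099])"
python3 -m creep '[0,0,0,0,0,0,20,0,0,0,0,0,0,20,0,0,0,0,0,0,20,0,0,0,0,0,0,20,0,0,0,0,0,0,20,0,0,0,0,0,0,20,0,0,0,0,0,0,20]' 20
```

```text
time: 3.32
ee_pos: [0.4275, -0.2553, 0.2631]
tool_rot: [0.11, 0.994, 0.0, 0.0]
force: [-0.1, -0.0, 0.5]
grip_width: 0.0871
grip_force: 0.0
grasp [ 0.4276 -0.2552  0.1001] tool mm [ 0.9 -1.   1.1] t 3.32
toolz [ 5.e-04  4.e-04 -1.e+00] closing yaw 77.42 tilt fix(tool deg) [ 0.03  0.02 -0.  ]
time: 3.9
ee_pos: [0.427, -0.2561, 0.2626]
tool_rot: [0.11, 0.994, 0.0, 0.0]
force: [0.3, -0.7, -0.0]
grip_width: 0.044
grip_force: 0.0
```

```bash
python3 -m creep '[0,0,0,0,0,0,20,0,0,0,0,0,0,20,0,0,0,0,0,0,20,0,0,0,0,0,0,20,0,0,0,0,0,0,20,0,0,0,0,0,0,20]' 20
python3 -m creep '[0,0,-6,0,0,0,20,0,0,-10,0,0,0,20,0,0,-14,0,0,0,20,0,0,-20,0,0,0,20,0,0,-20,0,0,0,20,0,0,-20,0,0,0,20,0,0,-10,0,0,0,20,0,0,0,0,0,0,20]' 20
python3 -c "from h import *;go([.42,.0,.1400])"
```

```text
time: 4.4
ee_pos: [0.427, -0.2561, 0.2625]
tool_rot: [0.11, 0.994, -0.0, -0.0]
force: [0.8, -0.4, 0.1]
grip_width: 0.0292
grip_force: 20.0
time: 5.07
ee_pos: [0.4274, -0.2565, 0.3649]
tool_rot: [0.11, 0.994, -0.0, 0.002]
force: [0.6, -0.3, -1.0]
grip_width: 0.0291
grip_force: 20.0
grasp [ 0.428  -0.2566  0.2019] tool mm [ 64.3 248.6  61.6] t 5.07
toolz [ 4.e-03 -7.e-04 -1.e+00] closing yaw 77.35 tilt fix(tool deg) [ 0.01  0.23 -0.  ]
```

```bash
python3 -m creep '[6.4,24.9,0,0,0,0,20,6.4,24.9,0,0,0,0,20,6.4,24.9,3,0,0,0,20,6.4,24.9,8,0,0,0,20,6.4,24.9,8,0,0,0,20,6.4,24.9,8,0,0,0,20,6.4,24.9,8,0,0,0,20,6.4,24.9,8,0,0,0,20,6.4,24.9,8,0,0,0,20,6.4,24.9,8,0,0,0,20]' 20
python3 -m creep '[0,0,10,0,0,0,20,0,0,15,0,0,0,20,0,0,15,0,0,0,20,0,0,15,0,0,0,20,0,0,15,0,0,0,20,0,0,10,0,0,0,20,0,0,5,0,0,0,20,0,0,0,0,0,0,20,0,0,0,0,0,0,20]' 20
python3 -c "from h import *;go([.42,.0,.0405])"
```

```text
time: 5.9
ee_pos: [0.4184, 0.0022, 0.3026]
tool_rot: [0.11, 0.994, -0.0, -0.0]
force: [0.9, -1.0, -1.6]
grip_width: 0.0294
grip_force: 20.0
time: 6.65
ee_pos: [0.419, 0.0005, 0.2184]
tool_rot: [0.111, 0.994, -0.0, -0.0]
force: [-0.6, 0.3, -1.6]
grip_width: 0.0294
grip_force: 20.0
grasp [4.188e-01 4.000e-04 5.540e-02] tool mm [-1.2 -0.2 14.9] t 6.65
toolz [-8.e-04 -5.e-04 -1.e+00] closing yaw 77.31 tilt fix(tool deg) [-0.04 -0.04  0.  ]
```

```bash
python3 -m creep '[0,0,5,0,0,0,20,0,0,4,0,0,0,20,0,0,3,0,0,0,20,0,0,2,0,0,0,20,0,0,1,0,0,0,20,0,0,0,0,0,0,20,0,0,0,0,0,0,20]' 20
python3 -c "from h import *;go([.42,.0,.0405])"
```

```text
time: 7.23
ee_pos: [0.4191, 0.001, 0.2036]
tool_rot: [0.11, 0.994, 0.0, 0.0]
force: [0.1, -0.0, -0.7]
grip_width: 0.029
grip_force: 20.0
grasp [0.4192 0.001  0.0406] tool mm [-1.  -0.8  0.1] t 7.23
toolz [ 1.e-04  1.e-04 -1.e+00] closing yaw 77.35 tilt fix(tool deg) [ 0.01  0.01 -0.  ]
```

```bash
python3 -m creep '[0,0,0.8,0,0,0,20,0,0,0,0,0,0,20,0,0,0,0,0,0,60,0,0,0,0,0,0,60,0,0,0,0,0,0,60,0,0,0,0,0,0,60,0,0,0,0,0,0,60,0,0,0,0,0,0,60]'
python3 -m creep '[0,0,-5,0,0,0,60,0,0,-15,0,0,0,60,0,0,-30,0,0,0,60,0,0,-40,0,0,0,60,0,0,-40,0,0,0,60,0,0,-30,0,0,0,60,0,0,0,0,0,0,60,0,0,0,0,0,0,60]'
python3 - <<'E'
from h import *
r,d,K,P=cap('top'); w=cloud(d,K,P); x,y,z=w[...,0],w[...,1],w[...,2]
r,d,K,P=cap('wrist'); w=cloud(d,K,P); x,y,z=w[...,0],w[...,1],w[...,2]
m=(abs(z-.015)<.005)&(np.hypot(x-.42,y)<.12)
c,rad=cv2.minEnclosingCircle(w[m][:,:2].astype(np.float32));print('disc',m.sum(),c,rad,np.median(z[m]))
A=np.c_[w[m][:,:2],np.ones(m.sum())];print('slope',np.linalg.lstsq(A,z[m],rcond=None)[0])
go([.4265,-.256,.25],11.8)
E
```

```text
time: 7.9
ee_pos: [0.4191, 0.001, 0.2027]
tool_rot: [0.11, 0.994, -0.0, -0.0]
force: [0.0, 0.0, 0.0]
grip_width: 0.0595
grip_force: 0.0
time: 8.57
ee_pos: [0.4194, 0.0011, 0.3643]
tool_rot: [0.11, 0.994, 0.002, 0.002]
force: [-0.4, -0.0, -0.2]
grip_width: 0.06
grip_force: 0.0
disc 15413 (0.41883400082588196, 0.0008798748021945357) 0.08584938943386078 0.014658314178632503
slope [-0.00016586 -0.00068682  0.01473368]
grasp [0.4185 0.0012 0.1992] tool mm [ -64.  -249.2  -50.9] t 8.67
toolz [-8.e-04  4.e-04 -1.e+00] closing yaw 77.38 tilt fix(tool deg) [ 0.01 -0.05  0.  ]
rz needed 65.57946120436524
```

```bash
python3 -m creep '[-8,-31.1,-6.4,0,0,0,60,-8,-31.1,-6.4,0,0,0,60,-8,-31.1,-6.4,0,0,0,60,-8,-31.1,-6.4,0,0,0,60,-8,-31.1,-6.4,0,0,0,60,-8,-31.1,-6.4,0,0,0,60,-8,-31.1,-6.4,0,0,0,60,-8,-31.1,-6.4,0,0,0,60,0,0,0,0,0,0,60,0,0,0,0,0,0,60]'
python3 - <<'E'
from h import *
r,d,K,P=cap('wrist','w2.png'); w=cloud(d,K,P); x,y,z=w[...,0],w[...,1],w[...,2]
m=(abs(z-.046)<.008)&(np.hypot(x-.4265,y+.256)<.076)
k,lab,st,ce=cv2.connectedComponentsWithStats(m.astype(np.uint8)); i=1+st[1:,4].argmax(); m=lab==i
rr=cv2.minAreaRect(w[m][:,:2].astype(np.float32));print(m.sum(),rr,np.median(z[m]),cv2.boxPoints(rr).round(4).tolist())
b=cv2.boxPoints(rr);e=[b[1]-b[0],b[2]-b[1]];l=max(e,key=np.linalg.norm);s=min(e,key=np.linalg.norm)
print('long yaw',np.degrees(np.arctan2(l[1],l[0])))
m=(abs(z-.065)<.004)&(np.hypot(x-.4265,y+.256)<.11);c,rad=cv2.minEnclosingCircle(w[m][:,:2].astype(np.float32));print('rim',c,rad)
go([*rr[0],.031],np.degrees(np.arctan2(s[1],s[0])))
E
```

```text
time: 9.5
ee_pos: [0.4262, -0.2575, 0.4126]
tool_rot: [0.113, 0.994, -0.001, -0.002]
force: [-0.6, -0.1, -0.5]
grip_width: 0.06
grip_force: 0.0
2659 ((0.43078961968421936, -0.2583462595939636), (0.03833847492933273, 0.11016937345266342), 12.04312515258789) 0.04564224687683072 [[0.40049999952316284, -0.2084999978542328], [0.4235000014305115, -0.31619998812675476], [0.460999995470047, -0.30820000171661377], [0.43799999356269836, -0.2004999965429306]]
long yaw -77.95688
rim (0.4267198443412781, -0.2560170590877533) 0.08589712530374527
grasp [ 0.426  -0.256   0.2494] tool mm [ -6.   -1.1 218.3] t 9.55
toolz [-3.5e-03  1.0e-04 -1.0e+00] closing yaw 77.21 tilt fix(tool deg) [-0.04 -0.2   0.  ]
rz needed 65.16670600224424
```

View pics/w2.png

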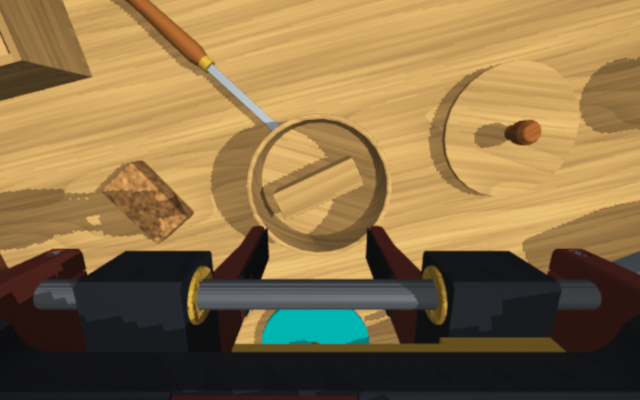

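The open box shows the blank inside at (318,188), 38.3 x 110.2 mm and 11.6° from the lathe's x axis in the same sense, with its top at 46 mm. The lid lies flat at (515,130).

```bash
python3 -m creep '[0,0,5,0,0,6.5,62,0,0,10,0,0,6.5,62,0,0,10,0,0,6.5,62,0,0,10,0,0,6.5,62,0,0,10,0,0,6.5,62,0,0,10,0,0,6.5,62,0,0,10,0,0,6.5,62,0,0,10,0,0,6.5,62,0,0,10,0,0,6.5,62,0,0,10,0,0,6.5,62]'
python3 -m creep '[0,0,0,0,0,0,62,0,0,0,0,0,0,62]'
python3 -c "from h import *;go([.4308,-.2583,.031],12.04)"
```

```text
time: 10.38
ee_pos: [0.4272, -0.2538, 0.3174]
tool_rot: [0.628, 0.778, -0.0, -0.001]
force: [-0.8, -0.4, 0.0]
grip_width: 0.0619
grip_force: 0.0
time: 10.55
ee_pos: [0.4271, -0.2544, 0.3179]
tool_rot: [0.625, 0.781, -0.001, -0.001]
force: [0.6, -0.2, 0.2]
grip_width: 0.0617
grip_force: 0.0
grasp [ 0.4266 -0.2543  0.1549] tool mm [ -5.    3.6 123.9] t 10.55
toolz [-3.e-03  5.e-04 -1.e+00] closing yaw 12.62 tilt fix(tool deg) [-0.16 -0.07  0.  ]
rz needed 0.5806882860324265
```

```bash
python3 -m creep '[-5,3.6,10,0,0,0.5,62,0,0,20,0,0,0,62,0,0,25,0,0,0,62,0,0,25,0,0,0,62,0,0,15,0,0,0,62,0,0,10,0,0,0,62,0,0,8,0,0,0,62,0,0,4,0,0,0,62,0,0,0,0,0,0,62]'
python3 -c "from h import *;go([.4308,-.2583,.031],12.04)"
```

```text
time: 11.3
ee_pos: [0.4318, -0.2598, 0.2019]
tool_rot: [0.63, 0.777, 0.0, -0.0]
force: [-0.9, 0.3, 0.1]
grip_width: 0.0618
grip_force: 0.0
grasp [ 0.4318 -0.2598  0.0389] tool mm [ 1.7 -0.6  7.9] t 11.3
toolz [-0.e+00  2.e-04 -1.e+00] closing yaw 11.92 tilt fix(tool deg) [ 0.   -0.01  0.  ]
rz needed -0.1198890524809002
```

```bash
python3 -m creep '[1.2,-0.5,4,0,0,0,62,0,0,2.5,0,0,0,62,0,0,0,0,0,0,30,0,0,0,0,0,0,30,0,0,0,0,0,0,30,0,0,0,0,0,0,30,0,0,0,0,0,0,30,0,0,0,0,0,0,30,0,0,0,0,0,0,30,0,0,0,0,0,0,30]' 50
python3 -m creep '[0,0,0,0,0,0,30,0,0,0,0,0,0,30,0,0,0,0,0,0,30]' 50
python3 -c "from h import *;go([.4308,-.2583,.031],12.04)"
```

```text
time: 12.13
ee_pos: [0.431, -0.2589, 0.1956]
tool_rot: [0.63, 0.776, 0.0, 0.0]
force: [0.1, 1.5, 4.0]
grip_width: 0.0378
grip_force: 50.0
time: 12.38
ee_pos: [0.431, -0.2589, 0.1956]
tool_rot: [0.63, 0.776, 0.0, 0.0]
force: [-0.3, 0.3, 5.5]
grip_width: 0.0379
grip_force: 50.0
grasp [ 0.431  -0.2589  0.0326] tool mm [ 0.7 -0.1  1.6] t 12.38
toolz [ 3.e-04  0.e+00 -1.e+00] closing yaw 11.85 tilt fix(tool deg) [ 0.02  0.   -0.  ]
rz needed -0.1894634455947113
```

```bash
python3 -m creep '[0,0,-4,0,0,0,30,0,0,-10,0,0,0,30,0,0,-20,0,0,0,30,0,0,-30,0,0,0,30,0,0,-35,0,0,0,30,0,0,-35,0,0,0,30,0,0,-35,0,0,0,30,0,0,-35,0,0,0,30,0,0,-30,0,0,0,30,0,0,0,0,0,0,30]'
python3 -c "from h import *;go([.69,.02,.26],11.8)"
```

```text
time: 13.22
ee_pos: [0.431, -0.2606, 0.4346]
tool_rot: [0.631, 0.776, 0.001, 0.003]
force: [0.4, -0.9, -1.4]
grip_width: 0.0379
grip_force: 50.0
grasp [ 0.432  -0.261   0.2716] tool mm [222.4 309.9  12.5] t 13.22
toolz [ 0.0061 -0.0022 -1.    ] closing yaw 11.78 tilt fix(tool deg) [ 0.32  0.2  -0.  ]
rz needed -0.015244647598436245
```

```bash
python3 -m creep '[18.5,25.8,0,0,0,0,30,18.5,25.8,0,0,0,0,30,18.5,25.8,0,0,0,0,30,18.5,25.8,0,0,0,0,30,18.5,25.8,0,0,0,0,30,18.5,25.8,0,0,0,0,30,18.5,25.8,0,0,0,0,30,18.5,25.8,0,0,0,0,30,18.5,25.8,0,0,0,0,30,18.5,25.8,0,0,0,0,30]'
python3 -m creep '[18.5,25.8,0,0,0,0,30,18.5,25.8,0,0,0,0,30,0,0,0,0,0,0,30,0,0,0,0,0,0,30,0,0,0,0,0,0,30]'
python3 - <<'E'
from h import *
r,d,K,P=cap('wrist','w3.png'); np.savez('pics/w3',r=r,d=d,K=K,P=P)
go([.677,.079,.1356],11.8); print(P.round(3).tolist())
E
```

```text
time: 14.05
ee_pos: [0.646, -0.0235, 0.429]
tool_rot: [0.63, 0.776, -0.0, -0.0]
force: [-0.0, 0.2, 0.3]
grip_width: 0.0379
grip_force: 50.0
time: 14.47
ee_pos: [0.6878, 0.0211, 0.429]
tool_rot: [0.631, 0.776, -0.001, -0.0]
force: [1.1, -0.3, -0.3]
grip_width: 0.0379
grip_force: 50.0
grasp [0.6874 0.0204 0.2664] tool mm [ 59.5   1.8 130.8] t 14.52
toolz [-7.e-04 -7.e-04 -1.e+00] closing yaw 11.72 tilt fix(tool deg) [-0.05  0.03  0.  ]
rz needed -0.07544252001333973
[[0.979, 0.198, 0.049, 0.674], [0.203, -0.948, -0.245, 0.088], [-0.002, 0.25, -0.968, 0.409], [0.0, 0.0, 0.0, 1.0]]
```

View pics/w3.png

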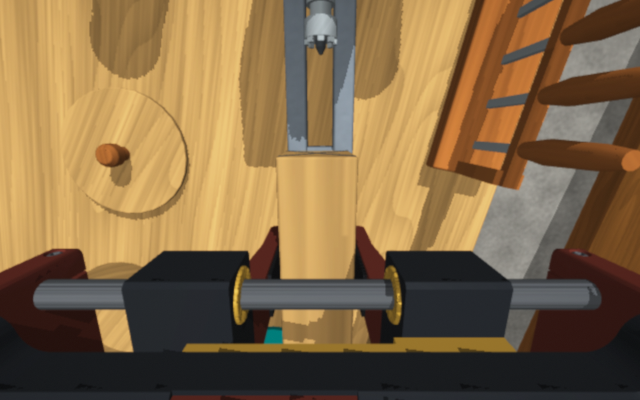

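The view shows the drive centre at (320,25) with its point tip at about (320,50), the bed between columns 287 and 355, and the held blank with its front end at row 153. The blank and bed look nearly parallel. I'll measure that.

```bash
python3 - <<'E'
from h import *
f=np.load('pics/w3.npz'); d,r=f['d'],f['r']; w=cloud(d,f['K'],f['P']); x,y,z=w[...,0],w[...,1],w[...,2]
def rep(n,m):
    rr=cv2.minAreaRect(w[m][:,:2].astype(np.float32)); print(n,m.sum(),np.round(rr[0],4),np.round(rr[1],4),round(rr[2],2),'z',np.percentile(z[m],[2,50,98]).round(4))
v,u=np.mgrid[:400,:640]
rep('bed',(abs(z-.058)<.005)&(u>270)&(u<370)&(v<150))
b=(z>.2)&(u>270)&(u<365)&(v>152)&(v<225); rep('blank',b)
m=(z>.1)&(z<.16)&(u>290)&(u<350)&(v<60); rep('crown',m)
# per-row lateral midpoints in frame yaw 11.8
a=np.radians(11.8); X=np.array([np.cos(a),np.sin(a)]);Y=np.array([-np.sin(a),np.cos(a)])
lx=w[...,:2]@X; ly=w[...,:2]@Y
for row in range(2,56,5):
    q=m[row]
    if q.any(): print(row,'ly',lx[row][q].size,ly[row][q].mean().round(4),'mid lx',((lx[row][q].min()+lx[row][q].max())/2).round(4),'w',np.ptp(lx[row][q]).round(4),'zmax',z[row][q].max().round(4))
bm=(abs(z-.058)<.005)&(u>270)&(u<370)&(v<150)
for nm,mm,rows in(('bed',bm,range(10,150,15)),('blank',b,range(156,225,8))):
    pts=[(ly[k][mm[k]].mean(),(lx[k][mm[k]].min()+lx[k][mm[k]].max())/2) for k in rows if mm[k].any()]
    p=np.polyfit(*np.array(pts).T,1); print(nm,'mids',np.array(pts)[:,1].round(4),'yaw dev deg',np.degrees(-p[0]).round(2))
print('blank front end ly',ly[b].max())
o=status.get_obs();print('tcp lx,ly',o['ee_pos'][:2]@X,o['ee_pos'][:2]@Y,'expected crown lx', np.array([.66,.162])@X, np.array([.66,.162])@Y)
E
```

```text
bed 6107 [0.6649 0.1431] [0.0801 0.1596] 12.01 z [0.0551 0.0575 0.0592]
blank 5722 [0.6795 0.0601] [0.0381 0.0332] 11.48 z [0.2648 0.2788 0.2801]
crown 1474 [0.6591 0.1717] [0.0284 0.0416] 11.75 z [0.1215 0.1389 0.1446]
2 ly 29 0.0511 mid lx 0.6802 w 0.0237 zmax 0.1395
7 ly 27 0.0482 mid lx 0.6803 w 0.0227 zmax 0.1399
12 ly 22 0.0438 mid lx 0.6797 w 0.018 zmax 0.1398
17 ly 29 0.0384 mid lx 0.6802 w 0.0237 zmax 0.1454
22 ly 33 0.0351 mid lx 0.6803 w 0.0276 zmax 0.1439
27 ly 33 0.0313 mid lx 0.6803 w 0.0278 zmax 0.1453
32 ly 33 0.0276 mid lx 0.6804 w 0.0279 zmax 0.1444
37 ly 32 0.0241 mid lx 0.6803 w 0.028 zmax 0.1443
42 ly 31 0.0218 mid lx 0.6802 w 0.0264 zmax 0.1401
47 ly 23 0.0196 mid lx 0.6798 w 0.0228 zmax 0.1342
52 ly 6 0.0145 mid lx 0.6798 w 0.0045 zmax 0.1326
bed mids [0.6797 0.6804 0.6797 0.6804 0.6798 0.6797 0.6805 0.6799 0.6806 0.6805] yaw dev deg 0.21
blank mids [0.6777 0.6776 0.6773 0.6773 0.6773 0.6776 0.6773 0.6773 0.6773] yaw dev deg -0.54
blank front end ly -0.06360377908251871
tcp lx,ly 0.6772215374507793 -0.12050425217621939 expected crown lx 0.6791808369810822 0.023609122763811347
```

```bash
python3 -m creep '[15,2.7,0,0,0,-0.5,30,20,0,0,0,0,0,30,15,0,10,0,0,0,30,0,0,20,0,0,0,30,0,0,20,0,0,0,30,0,0,20,0,0,0,30,0,0,20,0,0,0,30,0,0,20,0,0,0,30,0,0,15,0,0,0,30,0,0,5,0,0,0,30]' 50
python3 -m creep '[0,0,0,0,0,0,30,0,0,0,0,0,0,30,0,0,0,0,0,0,30]' 50
cat > m.py <<'E'
from h import *
import sys
r,d,K,P=cap('wrist',sys.argv[1]); w=cloud(d,K,P); x,y,z=w[...,0],w[...,1],w[...,2]; v,u=np.mgrid[:400,:640]
a=np.radians(11.9); X=np.array([np.cos(a),np.sin(a)]);Y=np.array([-np.sin(a),np.cos(a)])
lx=w[...,:2]@X; ly=w[...,:2]@Y
bm=(abs(z-.058)<.005)&(u>200)&(u<440)&(v<150)
b=(z>.138)&(z<.165)&(abs(lx-.682)<.03)&(ly<.005)&(v<235)
c=(z>.1)&(z<.16)&(abs(lx-.682)<.02)&(ly>.008)&(ly<.045)
for nm,mm in(('bed',bm),('blank',b),('crown',c)):
    pts=np.array([(ly[k][mm[k]].mean(),(lx[k][mm[k]].min()+lx[k][mm[k]].max())/2,np.ptp(lx[k][mm[k]]),z[k][mm[k]].max()) for k in range(400) if mm[k].sum()>3])
    if len(pts)<3: print(nm,'few'); continue
    p=np.polyfit(pts[:,0],pts[:,1],1); print(nm,len(pts),'mid lx',np.median(pts[:,1]).round(4),'w',np.percentile(pts[:,2],90).round(4),'yaw dev',np.degrees(-p[0]).round(2),'ly',pts[:,0].min().round(4),pts[:,0].max().round(4),'z',np.median(pts[:,3]).round(4))
t=b&(abs(z-np.median(z[b]))<.003)
A=np.c_[lx[t],ly[t],np.ones(t.sum())];s=np.linalg.lstsq(A,z[t],rcond=None)[0];print('blank top slope deg (x,y)',np.degrees(s[:2]).round(2),'z top',np.median(z[t]).round(4),'front ly',np.percentile(ly[t],99.5).round(4))
o=status.get_obs();print('tcp lx,ly,z',o['ee_pos'][:2]@X,o['ee_pos'][:2]@Y,o['ee_pos'][2],o['force'].round(2))
go([0,0,0],11.9)
E
python3 m.py w4.png
```

```text
time: 15.35
ee_pos: [0.6795, 0.072, 0.2973]
tool_rot: [0.627, 0.779, -0.001, -0.001]
force: [-0.1, 0.9, -1.1]
grip_width: 0.0377
grip_force: 50.0
time: 15.6
ee_pos: [0.6807, 0.0712, 0.3008]
tool_rot: [0.627, 0.779, 0.001, 0.001]
force: [0.3, -0.5, -0.8]
grip_width: 0.0377
grip_force: 50.0
bed 150 mid lx 0.6803 w 0.0795 yaw dev 0.65 ly -0.0174 0.0831 z 0.0591
blank 81 mid lx 0.6808 w 0.0377 yaw dev 0.43 ly -0.052 -0.0144 z 0.1521
crown 82 mid lx 0.6805 w 0.028 yaw dev 0.33 ly 0.012 0.0449 z 0.1445
blank top slope deg (x,y) [-0.05 -0.27] z top 0.1507 front ly -0.0146
tcp lx,ly,z 0.6807754749955921 -0.0707216298609096 0.3008259244066943 [-0.46  0.21 -0.85]
grasp [0.681  0.0712 0.1378] tool mm [  76.  -680.8  136.6] t 15.65
toolz [ 1.8e-03  2.0e-04 -1.0e+00] closing yaw 12.34 tilt fix(tool deg) [ 0.11  0.01 -0.  ]
rz needed 0.4429353975685473
```

View pics/w4.png

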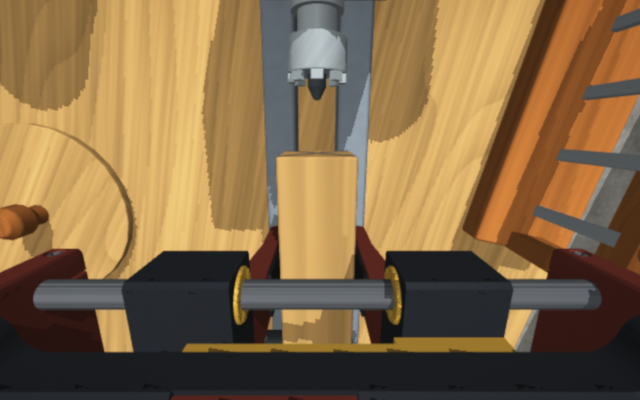

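The blank is in line with the point (tip at about (317,97), blank end at row 155). It is about 1.8 mm high, with roughly 29 mm to go to the tip.

```bash
python3 -m creep '[5,-0.3,1.8,0,0,0,30,8,0,0,0,0,0,30,6,0,0,0,0,0,30,3,0,0,0,0,0,30,0,0,0,0,0,0,30,0,0,0,0,0,0,30,0,0,0,0,0,0,30]' 55
python3 m.py w5.png
python3 -m creep '[2,0,0,0,0,0,30,2,0,0,0,0,0,30,1,0,0,0,0,0,30,0,0,0,0,0,0,30,0,0,0,0,0,0,30]' 55
```

```text
time: 16.23
ee_pos: [0.6754, 0.0927, 0.2977]
tool_rot: [0.627, 0.779, -0.0, 0.0]
force: [-0.5, 0.3, -1.4]
grip_width: 0.0377
grip_force: 55.0
bed 116 mid lx 0.6803 w 0.0795 yaw dev -7.25 ly 0.0049 0.1049 z 0.0592
blank 73 mid lx 0.6797 w 0.0376 yaw dev 1.44 ly -0.0299 0.005 z 0.1489
crown 74 mid lx 0.6804 w 0.028 yaw dev 0.63 ly 0.0123 0.0449 z 0.1447
blank top slope deg (x,y) [-0.04 -0.04] z top 0.1476 front ly 0.0047
tcp lx,ly,z 0.6799523795288565 -0.04876345822777399 0.2977091123458323 [-0.37  0.1  -1.11]
grasp [0.6754 0.0925 0.1347] tool mm [  53.9 -679.6  134.7] t 16.28
toolz [ 1.e-04 -3.e-04 -1.e+00] closing yaw 12.33 tilt fix(tool deg) [ 0.    0.02 -0.  ]
rz needed 0.42867127906492897
time: 16.7
ee_pos: [0.6744, 0.0973, 0.2977]
tool_rot: [0.627, 0.779, -0.0, 0.0]
force: [-0.3, -2.2, 0.1]
grip_width: 0.0373
grip_force: 55.0
```

```bash
python3 -m creep '[1,0,0,0,0,0,30,1,0,0,0,0,0,30,1,0,0,0,0,0,30,1,0,0,0,0,0,30,0,0,0,0,0,0,30,0,0,0,0,0,0,30]' 55
python3 -m creep '[1,0,0,0,0,0,30,1,0,0,0,0,0,30,0,0,0,0,0,0,30,0,0,0,0,0,0,30]' 55
```

```text
time: 17.2
ee_pos: [0.6735, 0.1009, 0.2978]
tool_rot: [0.627, 0.779, -0.0, 0.001]
force: [1.0, -5.7, -0.9]
grip_width: 0.0376
grip_force: 55.0
time: 17.53
ee_pos: [0.6731, 0.1025, 0.2978]
tool_rot: [0.627, 0.779, -0.0, 0.001]
force: [1.9, -6.6, -1.3]
grip_width: 0.0378
grip_force: 55.0
```

```bash
python3 -m creep '[1,0,0,0,0,0,30,1,0,0,0,0,0,30,0,0,0,0,0,0,30,0,0,0,0,0,0,30]' 55
python3 -m creep '[0.7,0,0,0,0,0,30,0,0,0,0,0,0,30,0,0,0,0,0,0,30]' 55
python3 -m creep '[0.7,0,0,0,0,0,30,0,0,0,0,0,0,30,0,0,0,0,0,0,30]' 55
```

```text
time: 17.87
ee_pos: [0.6728, 0.1041, 0.2979]
tool_rot: [0.627, 0.779, -0.001, 0.001]
force: [1.3, -7.5, -1.6]
grip_width: 0.0377
grip_force: 55.0
time: 18.12
ee_pos: [0.6726, 0.1047, 0.2979]
tool_rot: [0.628, 0.779, -0.001, 0.001]
force: [1.8, -7.5, -1.0]
grip_width: 0.0379
grip_force: 55.0
time: 18.37
ee_pos: [0.6725, 0.105, 0.2979]
tool_rot: [0.628, 0.778, -0.001, 0.001]
force: [1.9, -8.3, -2.0]
grip_width: 0.0379
grip_force: 55.0
```

```bash
python3 -m creep '[0.7,0,0,0,0,0,30,0,0,0,0,0,0,30,0,0,0,0,0,0,30]' 55
python3 -m creep '[0.7,0,0,0,0,0,30,0,0,0,0,0,0,30,0,0,0,0,0,0,30]' 55
python3 -m creep '[0.7,0,0,0,0,0,30,0,0,0,0,0,0,30,0,0,0,0,0,0,30]' 55
```

```text
time: 18.62
ee_pos: [0.6724, 0.1051, 0.298]
tool_rot: [0.628, 0.778, -0.001, 0.002]
force: [2.8, -9.5, -1.9]
grip_width: 0.038
grip_force: 55.0
time: 18.87
ee_pos: [0.6723, 0.1053, 0.298]
tool_rot: [0.628, 0.778, -0.001, 0.002]
force: [3.6, -11.0, -2.1]
grip_width: 0.0379
grip_force: 55.0
time: 19.12
ee_pos: [0.6723, 0.1054, 0.2981]
tool_rot: [0.628, 0.778, -0.001, 0.003]
force: [3.2, -11.9, -1.8]
grip_width: 0.038
grip_force: 55.0
```

```bash
python3 -m creep '[0.8,0,0,0,0,0,30,0.8,0,0,0,0,0,30,0.8,0,0,0,0,0,30,0.8,0,0,0,0,0,30,0,0,0,0,0,0,30,0,0,0,0,0,0,30,0,0,0,0,0,0,30]' 55
python3 m.py w6.png
```

```text
time: 19.7
ee_pos: [0.6718, 0.1061, 0.2983]
tool_rot: [0.629, 0.777, -0.002, 0.004]
force: [5.0, -18.6, -3.9]
grip_width: 0.0376
grip_force: 55.0
bed 98 mid lx 0.6804 w 0.0794 yaw dev -21.33 ly 0.0165 0.1047 z 0.0592
blank 46 mid lx 0.6795 w 0.0375 yaw dev -0.01 ly -0.0174 0.0048 z 0.1493
crown 83 mid lx 0.6804 w 0.0359 yaw dev -0.64 ly 0.0082 0.0449 z 0.145
blank top slope deg (x,y) [ 0.04 -0.66] z top 0.1479 front ly 0.0049
tcp lx,ly,z 0.6792951896767301 -0.034692890687272854 0.29833766073622 [  5.69 -18.33  -3.31]
grasp [0.6724 0.1046 0.1353] tool mm [  38.9 -679.7  133.9] t 19.75
toolz [ 0.0036 -0.0094 -0.9999] closing yaw 12.01 tilt fix(tool deg) [ 0.09  0.57 -0.  ]
rz needed 0.10945017076696217
```

View pics/w6.png

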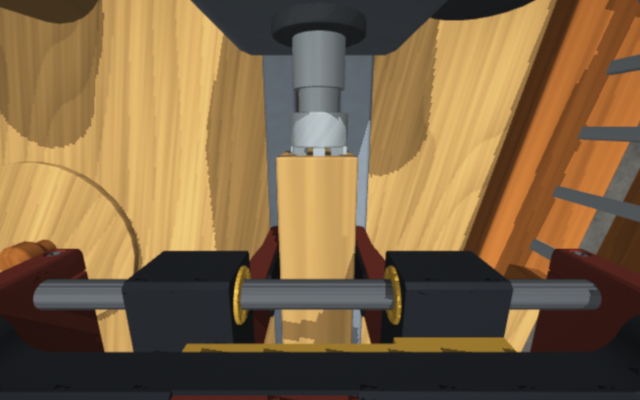

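The blank's end meets the ring of teeth at row 153, centred on the spindle (column 318), with about 0.6° of tilt. I'll hold briefly, then hand in.

```bash
python3 -m creep '[0,0,0,0,0,0,30,0,0,0,0,0,0,30,0,0,0,0,0,0,30,0,0,0,0,0,0,30,0,0,0,0,0,0,30,0,0,0,0,0,0,30,0,0,0,0,0,0,30,0,0,0,0,0,0,30]' 55
python3 -c "from h import *;print(ticket.hand_in())"
```

```text
time: 20.42
ee_pos: [0.6718, 0.1061, 0.2983]
tool_rot: [0.629, 0.777, -0.003, 0.004]
force: [5.0, -17.9, -3.4]
grip_width: 0.0376
grip_force: 55.0
the job is handed in; nothing more can be done
None
```

I handed the job in at 20.4 s: the lid lies flat and clear of the box, and the blank is still gripped and pressed squarely onto the teeth with about 18 N; no verdict came back.

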